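# Hang the hook-on basket in the cut-out of the rinse tank's rail

## Task

Pick up the small wire basket by its black handle and hang it inside the rinse tank with its bent lip hooked over the rail on the tank's near wall, so that the lip drops fully down into the one cut-out in the rail and the basket hangs upright from it. The exact place of the cut-out is not known beforehand, so work along the rail gently by feel, without forcing the basket against the rail or tank, and leave the two vials and the beaker where they are.

Things in the scene. Friction and masses are not known exactly. Their poses are not given: they have to be found in the camera images.
- tank: White open rinse tank, fixed, 130 (x) x 240 (y) x 100 mm tall, walls 5 mm. Origin: centre of its underside; z up, y along its length; the -x wall is nearest the robot. On that wall's top lies a rigid dark steel rail, 190 mm long along y, 8 mm wide (tank x -68 to -60 mm, flush with the wall's inner face), 9 mm high (z 100 to 109 mm), with one cut-out halfway along it (see rail_mid).
- rail_mid (a point): Point of the tank (not of the shifted rail): tank x -64, y 0, z 109 mm: rail's centre line and top, middle of the tank's length; axes as the tank's. The rail's cut-out is 38 mm wide along y, down to the wall's top (z 100), with 76 mm of plain rail either side. Its centre lies anywhere from 20 mm short of to 20 mm beyond this point along y: it differs each time and is NOT measured.
- basket: Loose steel wire basket, about 0.2 kg, standing on the bench, lip to -x. Origin: centre of its underside, z up. Tray 44 (x) x 60 (y) mm, wire sides 42 mm tall; on its -x side a 3 mm back panel (outer face x = -23.5 mm) rises to z = 84, 34 mm wide at the top. To hang, its axes are parallel to the tank's, tray inside; hooked, it leans its panel on the inner wall by its own weight.
- lip (a point): Centre of the underside of the basket's lip (basket x -29.5, y 0, z 78 mm; axes as the basket's). Lip: 34 mm wide along y, 6 mm thick (z 78 to 84), from the panel's top towards -x, ending in a 3 mm apron bent down to z = 64. The gap from panel to apron is 12 mm (x -35.5 to -23.5) and goes over the rail. On the rail this point is as high as rail_mid; in the cut-out 9 mm lower.
- handle (a point): Centre of the basket's black upright handle block, 12 (x) x 22 (y) x 30 mm tall, which stands on the lip (basket z 84 to 114 mm, centre at x = -22, y = 0). Grip its 22 mm across y from above. Axes as the basket's.
- vial_a: Amber-filled capped vial, 25 mm across, 65 mm tall, a bystander; origin at the centre of its underside.
- vial_b: White capped vial, 25 mm across, 59 mm tall, a bystander; origin at the centre of its underside.
- beaker: Empty small beaker, 53 x 60 mm, 70 mm tall, a bystander; origin at the centre of its underside.
Things that resemble listed ones, but are neither listed nor needed, are in the scene too. Leave any pink or yellow look-alike of the basket alone.

How it is judged:
At the end, for the whole second after the job is handed in: The basket hangs at rest inside the tank, lip down in the rail's cut-out: lip underside 96 to 103.5 mm above the bench (on the rail: 109), at tank x -71 to -57 mm, within 26 mm of the tank's middle along y; upright within 0.12 rad, parallel to the tank within 0.15 rad (z of lip in the frame of tank between 0.096 and 0.1035 m and x of lip in the frame of tank between -0.071 and -0.057 m and y of lip in the frame of tank between -0.026 and 0.026 m and x of basket in the frame of tank above -0.05 m and angle between basket's own z axis and vertical below 0.12 rad and angle between the y axis of basket and the y axis of tank, either way round below 0.15 rad and linear speed of basket below 0.02 m/s and angular speed of basket below 0.2 rad/s); the robot touches nothing.
It fails at once if the basket is forced against the tank or its rail with more than 25 N (contact force between basket and tank above 25 N).
It fails at once if a vial or the beaker is displaced by more than 30 mm (distance of any of vial_a, vial_b, beaker from where it was at the start of the episode above 0.03 m).
It also fails if it takes over 51 s, if anything falls off the work surface, if the arm or the gripper's body presses on something with over 40 N, if the wrist force passes 120 N, or if a joint passes its speed limit or range.

## Robot

A 7-joint arm with a two-finger parallel gripper is mounted at the origin on the work surface; the furniture and walls round the work are solid. World frame = base frame: x ahead of the robot, y to its left, z up, the work surface at z = 0. Lengths are in m, angles in rad, forces in N, time in s.
With the tool pointing down it reaches from about 0.35 to 0.9 m from the base axis. Payload 8.1 kg.
Tool frame: the origin (TCP) lies on the centre line of the jaws, within the pads' length; the fingertips stand 19 mm ahead of it and the grasp point (between the pads) is the TCP (arm.tip_reach is the distance from the TCP to the fingertips, in m); z points along the fingers, y is the line along which they close (so a half turn about z gives the same grasp; the last joint's range is limited). The gripper opens to 92 mm and grips with 3 to 60 N. Pads are 19 mm wide; open, the fingers measure 130 mm over their backs; the gripper's body (75 mm by 190 mm) begins 47 mm behind the grasp point.
Start: joints at [-1.219, 0.434, 0.025, 1.573, -0.012, 1.134, -0.075], TCP at [0.275, 0.561, 0.246] pointing down, gripper open.
Joint ranges: [-2.62, 2.62], [-0.44, 2.09], [-1.27, 1.32], [0.08, 2.57], [-1.32, 4.46], [0.12, 2], [-2.74, 2.74]. Speed limits (rad/s): [2.22, 2.22, 3.01, 3.01, 3.14, 3.14, 3.14].

## Interface

Orientations are given as a rotation vector (axis times angle).
In Python, from cell import arm gives the robot as it stands.
- The arm moves only by the tool arm_command, never from a script. Its argument "targets" is a list that holds one entry, the list of rows, each a list of 6 numbers: the shift along the tool's x, y, z in m, then the turn, a rotation vector about the tool's x, y, z in rad. A call has 1 to 10 rows; each row shifts and turns the commanded pose from where the row before left it, along the tool's axes as they then stand; what a row does not reach is not made up. A row lasts 1/8 s, in which the tool goes at most 62.5 mm and 10.7 degrees, less where a joint would pass 70% of its speed; a pose out of reach is approached as far as the arm can. A call with a gripper value outside its range is refused whole. "jaw" is the finger opening in m, from 0 to 0.0918, set as the call begins (left out, the last holds). The fingers move at their own pace and stop on an object; "newtons" is the grip in N (left out, the last holds). Time passes only in rows, so rows that do not move let the fingers close. It gives the time, the measured TCP pose, the force, the opening and the grip force at its end, in the units of the state.
- arm.observe(): the state, without advancing time (a new reading comes with each control period).
- arm.get_image(name): name is "side" or "top" or "wrist"; returns a dict with "pixels" (480x640x3 uint8, red, green, blue), "z_map" (480x640 float32, m along the optical axis (not along the pixel's ray), 0 where there is no reading), "fx", "fy", "cx", "cy" (pixels), "dist" ([k1, k2, p1, p2, k3] as OpenCV has them; the pictures are not rectified), "xyz" and "rotation" of the camera in the world; the wrist camera has in their place "T_tool_cam" (4x4, takes a point from camera to tool coordinates, whose origin is the TCP and whose axes are the flange's). Camera axes: x right, y down, z forward; pixel columns grow to the right and rows downward; lengths in m; the calibration is good to about 2 mm. A picture is of the moment at which its call begins: read the wrist's pose just before it.
- arm.sign_off(): hands the job in; it is judged then, once.
The state is a dict: "clock": time; "joints": joint angles; "dq": joint speeds; "joint_efforts": joint torques, N m; "position": TCP position; "ee_rot": TCP orientation; "force": force on the tool from outside, world axes, zero at the start; "ft_torque": the same for the moment, N m; "width": opening from 0.0 (shut) to 1.0 (fully open); "gripper_force": force on a finger pad.
Only numpy, scipy, OpenCV 4.12 (cv2) and the standard library are available. Lean on these libraries where they do the work, as an engineer would, in place of code of your own. Each camera call takes 0.05 s, during which the arm holds its last target. There are 200 camera calls.

## Working session

There is one attempt and no reset: what is moved stays moved. The work goes in short steps, Python scripts to look and compute and a tool call to move; the robot and the scene stay as the last step left them, time stands still between calls to the robot, and variables do not carry over. Pictures are saved under pics/ and viewed, at most 10 in all, crops included, and the job is handed in when it is done.

Besides the shell and the picture viewer there is one more tool, called in YAML: its name, and indented under it one key for each argument. arm_command: Moves the arm, as the interface text tells. Its arguments: {"type":"object","properties":{"targets":{"type":"array","items":{"type":"array","items":{"type":"array","items":{"type":"number"}}}},"jaw":{"type":"number"},"newtons":{"type":"number"}},"required":["targets"]}

```bash
ls; mkdir -p pics
cat > h.py <<'E'
import numpy as np, cv2, pickle
from scipy.spatial.transform import Rotation as R
from cell import arm
def grab(n):
    s=arm.observe(); im=arm.get_image(n); im['state']=s
    pickle.dump(im,open(f'pics/{n}.pkl','wb')); return im
def cam(im):
    if 'T_tool_cam' in im:
        s=im['state']; T=np.eye(4); T[:3,:3]=R.from_rotvec(s['ee_rot']).as_matrix(); T[:3,3]=s['position']
        return T@np.array(im['T_tool_cam'])
    T=np.eye(4); r=np.array(im['rotation'])
    T[:3,:3]=r if r.shape==(3,3) else R.from_rotvec(r).as_matrix(); T[:3,3]=im['xyz']; return T
def pts(im):
    K=np.array([[im['fx'],0,im['cx']],[0,im['fy'],im['cy']],[0,0,1.]])
    v,u=np.mgrid[:480,:640]
    n=cv2.undistortPoints(np.stack([u,v],-1).reshape(-1,1,2).astype(float),K,np.array(im['dist'],float)).reshape(480,640,2)
    z=im['z_map'].astype(float); p=np.dstack([n*z[...,None],z]); T=cam(im)
    w=p@T[:3,:3].T+T[:3,3]; w[z==0]=np.nan; return w
def save(im,name,crop=None,k=1):
    a=im['pixels'][...,::-1]
    if crop: x0,y0,x1,y1=crop; a=a[y0:y1,x0:x1]
    cv2.imwrite('pics/'+name,cv2.resize(a,None,fx=k,fy=k,interpolation=cv2.INTER_CUBIC))
E
python3 - <<'E'
from h import *
print(arm.observe())
for n in('top','side'):
    im=grab(n); save(im,n+'.png'); print(n,im.get('xyz'),im.get('rotation'),im['fx'])
E
```

```text
pics
{'clock': 0.0, 'joints': array([-1.21859798,  0.43521575,  0.02495045,  1.5740752 , -0.01159363,
        1.13401277, -0.07511581]), 'dq': array([-0.00022628, -0.00072097, -0.00123355,  0.00017254,  0.00085609,
        0.00036697,  0.00106002]), 'joint_efforts': array([ 9.23732550e-04, -6.67842865e+01,  9.85741764e-01, -3.14457643e+01,
       -6.03548228e-02,  4.27220645e-02,  1.51230051e-04]), 'position': array([0.27438006, 0.56102109, 0.24495766]), 'ee_rot': array([-7.08300684e-01, -3.06048126e+00,  2.43641700e-03]), 'force': array([-0.56829061, -0.44456987,  0.03698816]), 'ft_torque': array([ 0.03695141,  0.00202759, -0.00293768]), 'gripper_force': 0.0, 'width': 0.9977967252277777}
top [ 0.29514765 -0.02752667  1.27907625] [-2.09920496  2.12510372 -0.18213512] 564.4541375069169
side [ 0.18995132 -0.63034273  0.59011197] [-2.12925133  0.50132156 -0.2641062 ] 446.5071268117249
```

View pics/top.png

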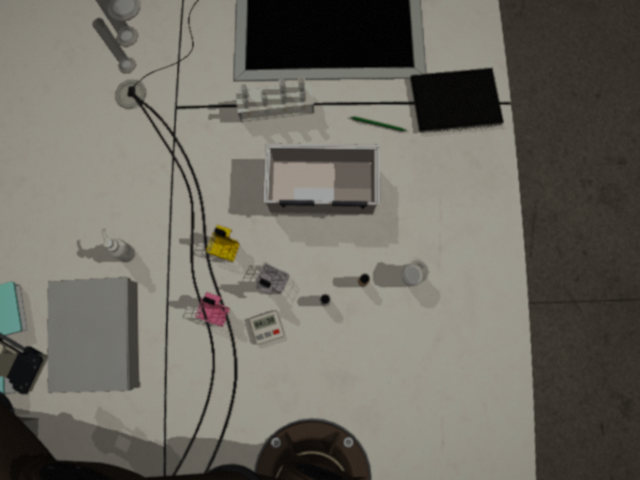

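View pics/side.png

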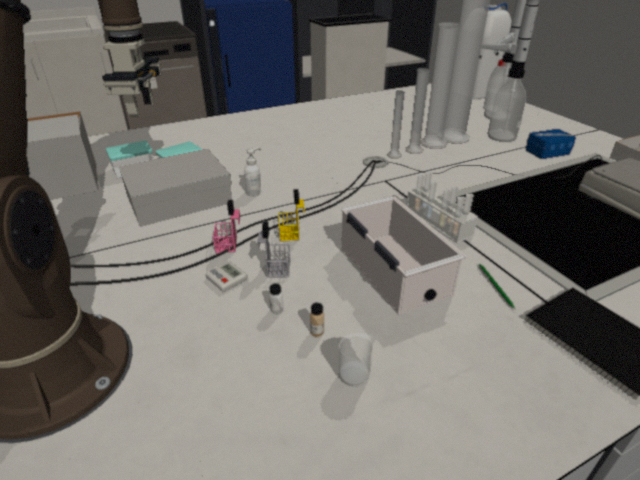

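Top view: the candidates are the grey basket (270,280), the pink look-alike (212,310) and the yellow one (222,245). I choose the grey one. The vials are at (325,299) and (364,279), the beaker at (414,272), and the tank at (322,177) with the dark rail on its near wall at row 204.

Run:
```python
from h import *
t=pickle.load(open('pics/top.pkl','rb')); s=pickle.load(open('pics/side.pkl','rb'))
a=cv2.resize(t['pixels'][225:315,190:310],(600,450),interpolation=cv2.INTER_CUBIC)
b=cv2.resize(t['pixels'][190:220,255:390],(800,178),interpolation=cv2.INTER_CUBIC)
b=b[20:170]
o=np.zeros((600,800,3),np.uint8); o[:450,:600]=a; o[450:]=b
cv2.imwrite('pics/crop.png',o[...,::-1])
w=pts(t)
np.set_printoptions(precision=3,suppress=True)
for u,v in[(265,283),(325,299),(364,279),(414,272),(300,340),(268,150),(376,150),(268,205),(376,207)]: print(u,v,w[v,u])
# rail: dark, z~.109
g=t['pixels'].sum(-1)
sub=np.s_[195:215,258:385]
m=(g[sub]<200)&(w[sub][...,2]>.085)
q=w[sub][m]; print('rail',len(q)); 
ys=np.sort(q[:,1]); print(ys[[0,-1]], np.median(q,0)); d=np.diff(ys); i=d.argmax(); print('gap',ys[i],ys[i+1]); print(np.polyfit(q[:,1],q[:,0],1))
# tank rim
m=(w[...,2]>.09)&(w[...,2]<.115); m[:135]=0;m[215:]=0;m[:,:255]=0;m[:,390:]=0
q=w[m][:,:2].astype(np.float32); r=cv2.minAreaRect(q); print('tank',r,cv2.boxPoints(r))
# handle
m=(g<130); m[:272]=0; m[295:]=0;m[:,:252]=0;m[:,280:]=0
q=w[m]; print('handle',len(q),np.nanmedian(q,0)); q=q[q[:,2]>.1]; r=cv2.minAreaRect(q[:,:2].astype(np.float32)); print(r,len(q)); 
# basket points
m=(w[...,2]>.02)&(w[...,2]<.13); m[:258]=0;m[300:]=0;m[:,:248]=0;m[:,295:]=0
q=w[m]; r=cv2.minAreaRect(q[:,:2].astype(np.float32)); print('basket',len(q),r,cv2.boxPoints(r))
```

```text
265 283 [0.419 0.091 0.114]
325 299 [ 0.389 -0.033  0.053]
364 279 [ 0.43  -0.118  0.061]
414 272 [ 0.451 -0.236  0.005]
300 340 [ 0.302  0.024 -0.004]
268 150 [0.714 0.088 0.1  ]
376 150 [ 0.71  -0.15   0.101]
268 205 [0.593 0.089 0.081]
376 207 [ 0.605 -0.155 -0.001]
rail 414
[-0.142  0.088] [ 0.59  -0.053  0.105]
gap -0.1417949246907822 -0.12843096238282734
[0.028 0.59 ]
tank ((0.6555508971214294, -0.028814971446990967), (0.25205832719802856, 0.1458108127117157), 87.9481430053711) [[ 0.578 -0.152]
 [ 0.724 -0.157]
 [ 0.733  0.095]
 [ 0.587  0.1  ]]
handle 59 [0.419 0.093 0.113]
((0.4205414950847626, 0.09309586882591248), (0.020086975768208504, 0.009944635443389416), 63.50748062133789) 53
basket 319 ((0.43410202860832214, 0.08747127652168274), (0.05966820567846298, 0.060545437037944794), 63.868553161621094) [[0.394 0.074]
 [0.448 0.047]
 [0.474 0.101]
 [0.42  0.128]]
```

View pics/crop.png

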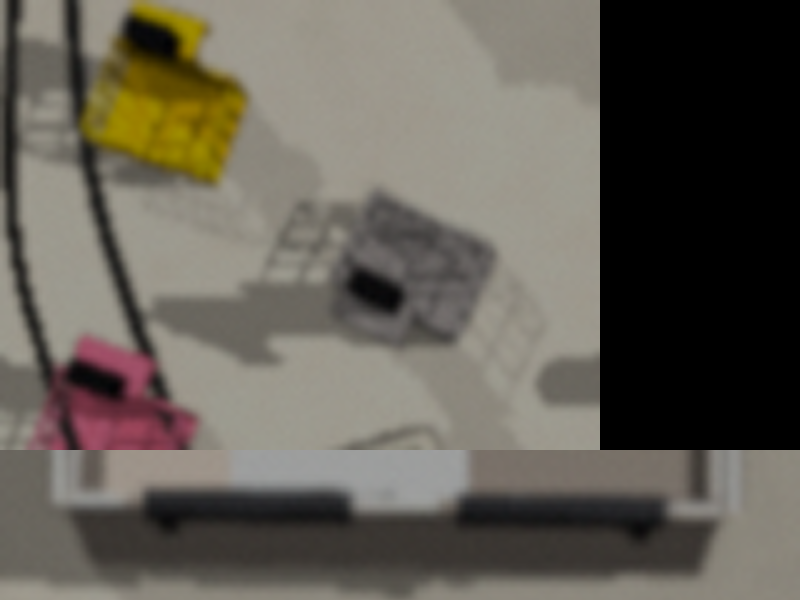

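The crop confirms the grey basket, with its handle at about (265,283). Its tilt matches the tool's current yaw. The rail is in two dark parts, and the break between them is around u≈323, v≈203. Next I'll look at the rail closely with the wrist camera.

```bash
cat >> h.py <<'E'
np.set_printoptions(precision=4,suppress=True)
def plan(p,yaw=None):
    """tool-frame shift to world p, and tool-z turn so tool y has heading of y-axis yawed by yaw (deg)"""
    s=arm.observe(); M=R.from_rotvec(s['ee_rot']).as_matrix()
    h=np.degrees(np.arctan2(-M[0,1],M[1,1]))
    print('t',s['clock'],'pos',s['position'],'yaw',h,'zaxis',M[:,2],'F',s['force'],'w',s['width']*.0918,'g',s['gripper_force'])
    print('shift',M.T@(np.array(p)-s['position']),'turn z', None if yaw is None else -np.radians(yaw-h), 'level', np.cross(M[:,2],[0,0,-1])@M)
E
python3 - <<'E'
from h import *
im=grab('wrist'); print(im['T_tool_cam'],im['fx'])
plan([.50,-.03,.30],-2)
t=pickle.load(open('pics/top.pkl','rb'))
K=np.array([[t['fx'],0,t['cx']],[0,t['fy'],t['cy']],[0,0,1.]]);T=cam(t)
for u,z in[(323.2,.109),(279.8,.109),(314.1,.109),(332.3,.109),(367.2,.109)]:
    n=np.r_[cv2.undistortPoints(np.array([[[u,203.2]]]),K,t['dist'])[0,0],1]; d=T[:3,:3]@n; print(u,T[:3,3]+d*(z-T[2,3])/d[2])
E
```

```text
[[ 0.0006 -0.962  -0.2732  0.073 ]
 [ 1.      0.0005  0.0005  0.0003]
 [-0.0004 -0.2732  0.962  -0.1395]
 [ 0.      0.      0.      1.    ]] 344.2046265309825
t 0.15 pos [0.2744 0.5612 0.2452] yaw -26.059767961597352 zaxis [-0.0004 -0.001  -1.    ] F [0.0775 0.7775 0.3095] w 0.09165031434850236 g 0.0
shift [-0.4623 -0.432  -0.0543] turn z -0.4199221681957184 level [-0.0011  0.0001 -0.    ]
323.2 [ 0.5886 -0.0318  0.109 ]
279.8 [0.5901 0.061  0.109 ]
314.1 [ 0.5889 -0.0123  0.109 ]
332.3 [ 0.5883 -0.0512  0.109 ]
367.2 [ 0.5873 -0.1257  0.109 ]
```

arm_command:
  targets:
    - [[-0.045,-0.03,0.002,0,0,0],[-0.045,-0.03,0.002,0,0,0],[-0.045,-0.03,0.002,0,0,0],[-0.045,-0.03,0.002,0,0,0],[-0.045,-0.03,0.002,0,0,0],[-0.045,-0.03,0.002,0,0,0],[-0.045,-0.03,0.002,0,0,0],[-0.045,-0.03,0.002,0,0,0],[-0.045,-0.03,0.002,0,0,0],[-0.045,-0.03,0.002,0,0,0]]
  jaw: 0.05

```text
clock: 1.4
position: [0.5476, 0.0928, 0.2256]
ee_rot: [-0.708, -3.061, -0.0]
force: [0.9, 0.9, -0.1]
width: 0.546
gripper_force: 0.0
```

arm_command:
  targets:
    - [[-0.048,-0.033,0.002,0,0,0],[-0.048,-0.033,0.002,0,0,0],[-0.048,-0.033,0.0,0,0,0],[0,0,0,0,0,0],[0,0,0,0,0,0]]

```text
clock: 2.02
position: [0.6325, -0.0574, 0.2212]
ee_rot: [-0.708, -3.059, -0.001]
force: [-0.3, 0.4, -0.1]
width: 0.54
gripper_force: 0.0
```

Run:
```python
from h import *
im=grab('wrist'); plan([.4205,.093,.2],-26.5); save(im,'w1.png')
```

```text
t 2.075 pos [ 0.6324 -0.0564  0.2214] yaw -25.98133798441418 zaxis [-0.0009  0.0011 -1.    ] F [-0.2279 -0.0662 -0.8321] w 0.05001467112537157 g 0.0
shift [0.2559 0.0414 0.0217] turn z 0.00905235987700273 level [ 0.0006 -0.0013 -0.    ]
```

View pics/w1.png

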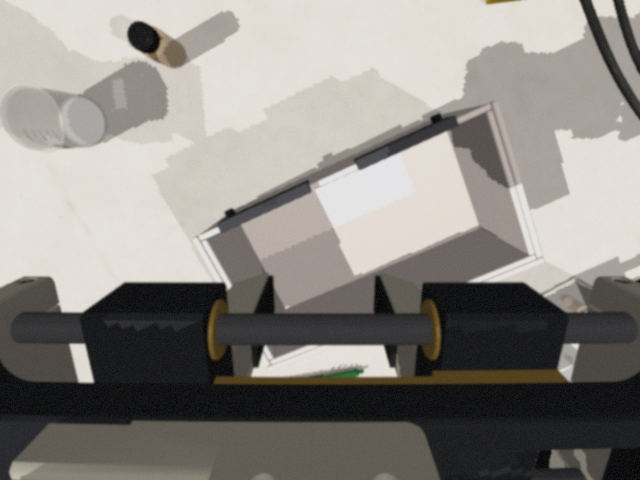

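The wrist view shows the rail at image top: parts (215–310, 225–183) and (355–455, 165–118), gap between. The gripper's jaws are in front at the bottom.

Run:
```python
from h import *
im=pickle.load(open('pics/wrist.pkl','rb')); w=pts(im); g=im['pixels'].sum(-1)
for u,v in[(262,207),(400,145),(335,172),(240,195),(366,192),(496,104),(202,237),(539,258)]: print(u,v,w[v,u],g[v,u])
z=w[...,2]
reg=np.zeros_like(g,bool); reg[90:245,190:515]=1
m=reg&(g<230)&(z>.104)&(z<.116); q=w[m]
c=np.polyfit(q[:,1],q[:,0],1); r=q[:,0]-np.polyval(c,q[:,1]); k=abs(r)<.006; q=q[k]
c=np.polyfit(q[:,1],q[:,0],1); r=q[:,0]-np.polyval(c,q[:,1]);print('rail',len(q),c,'yaw',-np.degrees(np.arctan(c[0])),np.median(q[:,2]),r.min(),r.max())
h,e=np.histogram(q[:,1],bins=np.arange(-.15,.10,.004)); print(list(zip(e.round(3),h)))
ys=np.sort(q[:,1]); i=np.diff(ys).argmax(); print('ends',ys[0],ys[-1],'gap',ys[i],ys[i+1])
m=reg&(z>.09)&(z<.106); q=w[m]; rr=cv2.minAreaRect(q[:,:2].astype(np.float32)); print('rim',rr,cv2.boxPoints(rr))
save(im,'w1c.png',(190,90,510,270),2.5)
```

```text
262 207 [ 0.5899 -0.087   0.1094] 230
400 145 [0.5936 0.0221 0.1097] 171
335 172 [ 0.5916 -0.0275  0.0979] 435
240 195 [ 0.5782 -0.1284  0.0005] 608
366 192 [ 0.6327 -0.0083  0.0055] 685
496 104 [0.5983 0.097  0.1004] 526
202 237 [ 0.5908 -0.1432  0.1007] 683
539 258 [0.726  0.092  0.0992] 583
rail 1272 [0.0465 0.5919] yaw -2.6606089935780397 0.10939960323026696 -0.00356310895610934 0.0044517449812404575
[(np.float64(-0.15), np.int64(0)), (np.float64(-0.146), np.int64(0)), (np.float64(-0.142), np.int64(0)), (np.float64(-0.138), np.int64(0)), (np.float64(-0.134), np.int64(0)), (np.float64(-0.13), np.int64(0)), (np.float64(-0.126), np.int64(2)), (np.float64(-0.122), np.int64(13)), (np.float64(-0.118), np.int64(14)), (np.float64(-0.114), np.int64(16)), (np.float64(-0.11), np.int64(13)), (np.float64(-0.106), np.int64(15)), (np.float64(-0.102), np.int64(17)), (np.float64(-0.098), np.int64(12)), (np.float64(-0.094), np.int64(19)), (np.float64(-0.09), np.int64(20)), (np.float64(-0.086), np.int64(31)), (np.float64(-0.082), np.int64(42)), (np.float64(-0.078), np.int64(36)), (np.float64(-0.074
[... 1060 characters left out ...]
t64(56)), (np.float64(0.05), np.int64(63)), (np.float64(0.054), np.int64(60)), (np.float64(0.058), np.int64(72)), (np.float64(0.062), np.int64(31)), (np.float64(0.066), np.int64(0)), (np.float64(0.07), np.int64(0)), (np.float64(0.074), np.int64(0)), (np.float64(0.078), np.int64(0)), (np.float64(0.082), np.int64(0)), (np.float64(0.086), np.int64(0)), (np.float64(0.09), np.int64(0)), (np.float64(0.094), np.int64(0))]
ends -0.12287549517299257 0.06396455837249962 gap -0.049135739361794314 -0.011034924669210529
rim ((0.600654661655426, -0.016237586736679077), (0.2591569721698761, 0.09569835662841797), 67.86985778808594) [[ 0.5075 -0.1182]
 [ 0.5962 -0.1543]
 [ 0.6938  0.0858]
 [ 0.6051  0.1218]]
```

View pics/w1c.png

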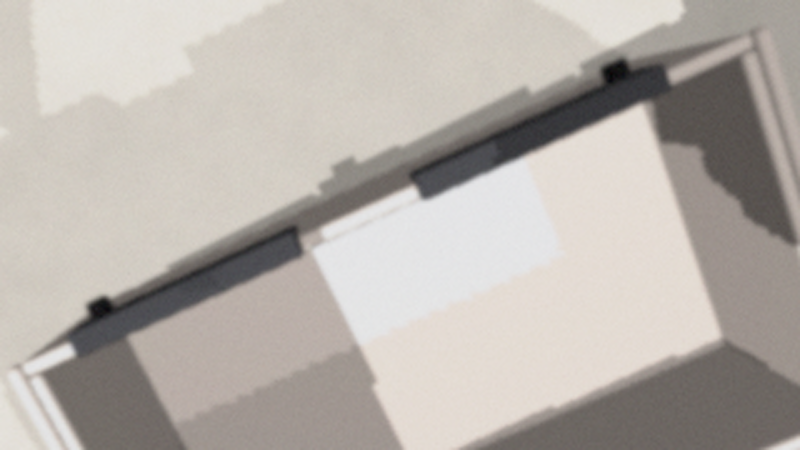

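The cut-out shows clearly, 38.1 mm wide, from y≈-0.049 to -0.011. I'll refit the rail line by depth only, then go to the basket.

Run:
```python
from h import *
im=pickle.load(open('pics/wrist.pkl','rb')); w=pts(im); z=w[...,2]
reg=np.zeros(z.shape,bool); reg[90:245,190:515]=1
m=reg&(z>.1065)&(z<.113)&(abs(w[...,0]-.591-.033*w[...,1])<.009)&(w[...,1]>-.125)&(w[...,1]<.066); q=w[m]
c=np.polyfit(q[:,1],q[:,0],1); r=q[:,0]-np.polyval(c,q[:,1]);print(len(q),c,-np.degrees(np.arctan(c[0])),np.percentile(r,[1,5,50,95,99]),np.median(q[:,2]))
rr=cv2.minAreaRect(q[:,:2].astype(np.float32)); print(rr,'x at gap',np.polyval(c,-.0301))
```

```text
2353 [0.0305 0.5932] -1.7463536392958219 [-0.0039 -0.0036 -0.      0.0037  0.0041] 0.10944059355608321
((0.592371940612793, -0.030181393027305603), (0.18915052711963654, 0.008717005141079426), 88.06482696533203) x at gap 0.5922771651409596
```

arm_command:
  targets:
    - [[0.05,0.009,0,0,0,0],[0.05,0.009,0,0,0,0],[0.05,0.009,0,0,0,0],[0.05,0.009,0,0,0,0],[0.05,0.005,0,0,0,0],[0,0,0,0,0,0],[0,0,0,0,0,0]]

```text
clock: 2.95
position: [0.4261, 0.0897, 0.2222]
ee_rot: [0.704, 3.061, 0.001]
force: [0.1, 0.0, -0.4]
width: 0.543
gripper_force: 0.0
```

Run:
```python
from h import *
im=grab('wrist'); plan([.4205,.093,.2],-26.5); save(im,'w2.png'); w=pts(im); z=w[...,2]; g=im['pixels'].sum(-1)
m=(z>.110)&(z<.118)&(abs(w[...,0]-.4205)<.03)&(abs(w[...,1]-.093)<.03); q=w[m]
print(len(q)); rr=cv2.minAreaRect(q[:,:2].astype(np.float32)); print('handle',rr,np.median(q,0),q.mean(0))
m=(z>.079)&(z<.09)&(abs(w[...,0]-.4205)<.04)&(abs(w[...,1]-.093)<.04); q=w[m]
print(len(q)); print('lip',cv2.minAreaRect(q[:,:2].astype(np.float32)),np.median(q,0))
```

```text
t 3.0 pos [0.4267 0.0891 0.2221] yaw -26.00305679562354 zaxis [ 0.0011  0.0003 -1.    ] F [-0.3462 -0.3724  0.6489] w 0.0502053541578508 g 0.0
shift [0.0073 0.0008 0.0221] turn z 0.00867329511178033 level [ 0.0008  0.0008 -0.    ]
463
handle ((0.42045387625694275, 0.09404783695936203), (0.020988233387470245, 0.01168678980320692), 64.0820083618164) [0.4203 0.0943 0.1142] [0.4202 0.0942 0.1141]
708
lip ((0.41389620304107666, 0.0973636656999588), (0.033234719187021255, 0.0177056435495615), 64.33148193359375) [0.4118 0.0987 0.0845]
```

View pics/w2.png

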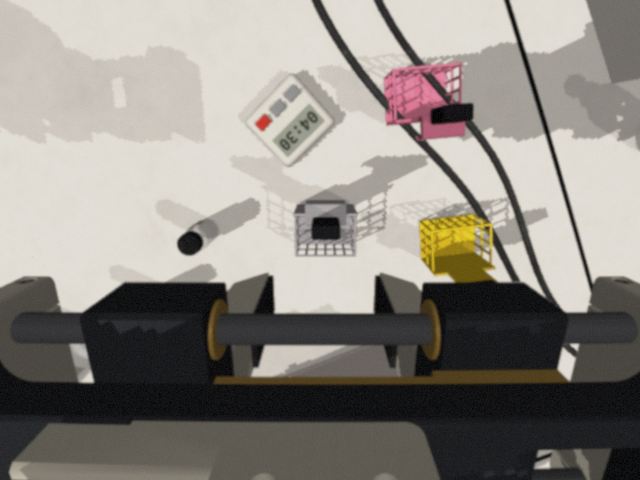

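The grey basket's handle is at (326,228), square to the jaws. Its measured size and heights (114 mm top, lip top 84.5 mm) match the description.

arm_command:
  targets:
    - [[0.008,0.002,0.04,0,0,0],[0,0,0.04,0,0,0],[0,0,0.02,0,0,0],[0,0,0.016,0,0,0],[0,0,0,0,0,0],[0,0,0,0,0,0]]

```text
clock: 3.75
position: [0.4207, 0.0939, 0.1061]
ee_rot: [0.709, 3.06, 0.0]
force: [1.0, 0.4, 0.7]
width: 0.547
gripper_force: 0.0
```

arm_command:
  targets:
    - [[0,0,0,0,0,0],[0,0,0,0,0,0],[0,0,0,0,0,0],[0,0,0,0,0,0],[0,0,0,0,0,0],[0,0,0,0,0,0]]
  jaw: 0.01
  newtons: 25

```text
clock: 4.5
position: [0.4202, 0.0942, 0.106]
ee_rot: [0.708, 3.06, 0.001]
force: [-1.6, -0.5, 5.4]
width: 0.236
gripper_force: 25.0
```

Run:
```python
from h import *
plan([.4203,.0942,.106],-26)
```

```text
t 4.5 pos [0.4202 0.0942 0.106 ] yaw -26.05792153791074 zaxis [ 0.0004  0.0003 -1.    ] F [-1.6085 -0.5338  5.3716] w 0.02164139491812078 g 25.00074326992035
shift [-0.0001  0.0001 -0.    ] turn z -0.0010109215443611355 level [0.0004 0.0002 0.    ]
```

arm_command:
  targets:
    - [[0,0,-0.02,0,0,0],[0,0,-0.045,0,0,0],[0,0,-0.045,0,0,0],[0,0,-0.025,0,0,0],[0,0,0,0,0,-0.14],[0,0,0,0,0,-0.14],[0,0,0,0,0,-0.142],[0,0,0,0,0,0]]

```text
clock: 5.5
position: [0.4195, 0.0938, 0.2403]
ee_rot: [-0.053, -3.14, 0.001]
force: [0.7, 0.0, -2.1]
width: 0.238
gripper_force: 25.0
```

arm_command:
  targets:
    - [[-0.02,-0.013,0,0,0,0],[-0.036,-0.023,0,0,0,0],[-0.036,-0.023,0,0,0,0],[-0.036,-0.023,0,0,0,0],[-0.036,-0.023,0,0,0,0],[-0.02,-0.014,0,0,0,0],[0,0,0,0,0,0],[0,0,0,0,0,0],[0,0,0,0,0,0]]

```text
clock: 6.62
position: [0.5993, -0.03, 0.2407]
ee_rot: [-0.051, -3.141, -0.001]
force: [-0.6, 0.2, -2.9]
width: 0.238
gripper_force: 25.0
```

Run:
```python
from h import *
plan([.5998,-.0304,.15],-1.9)
im=grab('wrist'); save(im,'w3.png'); save(grab('side'),'s3.png',(260,120,500,300),3)
```

```text
t 6.625 pos [ 0.5993 -0.03    0.2407] yaw -1.8694820930091707 zaxis [-0.0005  0.0006 -1.    ] F [-0.567   0.1732 -2.9173] w 0.021884600384222522 g 24.99972492456436
shift [-0.0005 -0.0004  0.0907] turn z 0.0005326379578073651 level [ 0.0005 -0.0005 -0.    ]
```

View pics/w3.png

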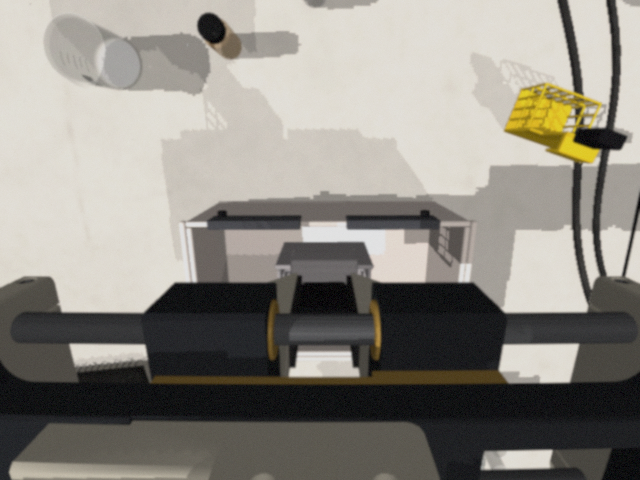

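The held basket's lip (277–371, 255) is centred in the image at u≈324, the same as the cut-out (301–347, 222). A depth check follows.

Run:
```python
from h import *
im=pickle.load(open('pics/wrist.pkl','rb')); w=pts(im); z=w[...,2]
q=w[246:272,270:380].reshape(-1,3); q=q[(q[:,2]>.20)&(q[:,2]<.23)]
rr=cv2.minAreaRect(q[:,:2].astype(np.float32)); A=np.c_[q[:,:2]-q[:,:2].mean(0),np.ones(len(q))]
print('lip',rr,cv2.boxPoints(rr),q.mean(0),'slopes',np.linalg.lstsq(A,q[:,2],rcond=None)[0][:2],len(q))
r=(z>.1065)&(z<.113)&(abs(w[...,0]-.592)<.012); r[:205]=0; r[240:]=0; q=w[r]
ys=np.sort(q[:,1]); i=np.diff(ys).argmax(); print('rail',ys[0],ys[-1],'gap',ys[i:i+2],np.polyfit(q[:,1],q[:,0],1),np.median(q,0))
```

```text
lip ((0.5867472887039185, -0.029571285471320152), (0.0339454747736454, 0.006978219375014305), 88.2964859008789) [[ 0.5828 -0.0464]
 [ 0.5897 -0.0466]
 [ 0.5907 -0.0127]
 [ 0.5838 -0.0125]] [ 0.5854 -0.0296  0.2147] slopes [ 1.7858 -0.0545] 1510
rail -0.12504156478671805 0.06520716503741943 gap [-0.0494 -0.0108] [0.0307 0.5932] [ 0.5922 -0.0092  0.1094]
```

arm_command:
  targets:
    - [[-0.0005,-0.0005,0.03,0,0,0],[0,0,0.03,0,0,0],[0,0,0.02,0,0,0],[0,0,0.004,0,0,0],[0,0,0,0,0,0],[0,0,0,0,0,0]]

```text
clock: 7.48
position: [0.6011, -0.0314, 0.1578]
ee_rot: [0.052, 3.139, 0.0]
force: [-0.6, 0.8, -2.5]
width: 0.236
gripper_force: 25.0
```

arm_command:
  targets:
    - [[0,0,0.002,0,0,0],[0,0,0.002,0,0,0],[0,0,0.002,0,0,0],[0,0,0.002,0,0,0],[0,0,0,0,0,0]]

```text
clock: 8.1
position: [0.6003, -0.0314, 0.1485]
ee_rot: [-0.052, -3.141, -0.0]
force: [-0.9, 0.9, -2.5]
width: 0.24
gripper_force: 25.0
```

arm_command:
  targets:
    - [[0,0,0.002,0,0,0],[0,0,0.002,0,0,0],[0,0,0.002,0,0,0],[0,0,0.002,0,0,0],[0,0,0,0,0,0]]

```text
clock: 8.72
position: [0.6003, -0.0314, 0.1405]
ee_rot: [-0.052, -3.141, -0.0]
force: [0.8, -0.6, -2.4]
width: 0.236
gripper_force: 25.0
```

arm_command:
  targets:
    - [[0.0005,0.001,0,0,0,0],[0,0,0.001,0,0,0],[0,0,0.001,0,0,0],[0,0,0.001,0,0,0],[0,0,0.001,0,0,0],[0,0,0,0,0,0]]

```text
clock: 9.48
position: [0.6, -0.0304, 0.1366]
ee_rot: [-0.052, -3.141, -0.0]
force: [0.3, -0.4, -2.3]
width: 0.239
gripper_force: 25.0
```

arm_command:
  targets:
    - [[0,0,0.001,0,0,0],[0,0,0.001,0,0,0],[0,0,0,0,0,0]]

```text
clock: 9.85
position: [0.5999, -0.0304, 0.1346]
ee_rot: [-0.052, -3.141, 0.0]
force: [0.0, 1.0, -2.8]
width: 0.241
gripper_force: 25.0
```

arm_command:
  targets:
    - [[0,0,0.001,0,0,0],[0,0,0.001,0,0,0],[0,0,0.001,0,0,0],[0,0,0,0,0,0]]

```text
clock: 10.35
position: [0.6, -0.0304, 0.1316]
ee_rot: [-0.052, -3.141, -0.0]
force: [-0.2, 0.3, -2.8]
width: 0.238
gripper_force: 25.0
```

arm_command:
  targets:
    - [[0,0,0.001,0,0,0],[0,0,0.001,0,0,0],[0,0,0,0,0,0]]

```text
clock: 10.72
position: [0.5999, -0.0304, 0.1297]
ee_rot: [-0.052, -3.141, -0.0]
force: [0.7, 1.1, -2.7]
width: 0.238
gripper_force: 25.0
```

arm_command:
  targets:
    - [[0,0,0.001,0,0,0],[0,0,0,0,0,0]]

```text
clock: 10.98
position: [0.6, -0.0304, 0.1286]
ee_rot: [-0.052, -3.141, -0.0]
force: [0.0, -0.4, -2.8]
width: 0.238
gripper_force: 25.0
```

arm_command:
  targets:
    - [[0,0,0.0007,0,0,0],[0,0,0,0,0,0]]

```text
clock: 11.22
position: [0.6001, -0.0304, 0.1281]
ee_rot: [0.052, 3.141, 0.0]
force: [0.7, -0.6, -1.5]
width: 0.241
gripper_force: 25.0
```

The upward force starts at TCP z ≈ 0.128, as predicted for the cut-out floor. I'll release now.

arm_command:
  targets:
    - [[0,0,0.0003,0,0,0],[0,0,0,0,0,0]]

```text
clock: 11.48
position: [0.6001, -0.0304, 0.128]
ee_rot: [0.052, 3.141, 0.0]
force: [-1.1, 0.4, 3.2]
width: 0.238
gripper_force: 25.0
```

arm_command:
  targets:
    - [[0,0,0,0,0,0],[0,0,0,0,0,0],[0,0,0,0,0,0],[0,0,0,0,0,0]]
  jaw: 0.05

```text
clock: 11.98
position: [0.6007, -0.0304, 0.1283]
ee_rot: [0.052, 3.14, 0.0]
force: [-0.2, -0.4, 6.6]
width: 0.541
gripper_force: 2.8
```

arm_command:
  targets:
    - [[0,0,-0.01,0,0,0],[0,0,-0.03,0,0,0],[0,0,-0.04,0,0,0],[-0.02,0,-0.03,0,0,0],[-0.03,0,0,0,0,0],[0,0,0,0,0,0],[0,0,0,0,0,0]]

```text
clock: 12.85
position: [0.6491, -0.0322, 0.2373]
ee_rot: [-0.052, -3.14, 0.0]
force: [-0.1, 0.9, -0.3]
width: 0.544
gripper_force: 0.0
```

Run:
```python
from h import *
im=grab('wrist'); s=grab('side'); plan([.6,-.03,.24]); save(s,'s4.png',(320,170,480,290),5)
w=pts(im); z=w[...,2]; reg=(abs(w[...,0]-.592)<.03)&(abs(w[...,1]+.03)<.04)
for a,b in((.102,.1085),(.128,.142)):
    q=w[reg&(z>a)&(z<b)]
    if len(q)>5: print(a,len(q),np.median(q,0),cv2.minAreaRect(q[:,:2].astype(np.float32)))
```

```text
t 12.95 pos [ 0.649  -0.0322  0.2375] yaw -1.8915705758473254 zaxis [-0.0012  0.     -1.    ] F [ 0.1037  1.0884 -0.2633] w 0.049523518904137684 g 0.0
shift [ 0.0491  0.0005 -0.0025] turn z None level [-0.     -0.0012 -0.    ]
0.102 847 [ 0.5912 -0.0306  0.1066] ((0.5934324264526367, -0.029899228364229202), (0.07953007519245148, 0.018240900710225105), 87.92205047607422)
0.128 578 [ 0.6016 -0.0305  0.1359] ((0.6020607948303223, -0.030721349641680717), (0.021761611104011536, 0.012263623997569084), 88.1568603515625)
```

View pics/s4.png

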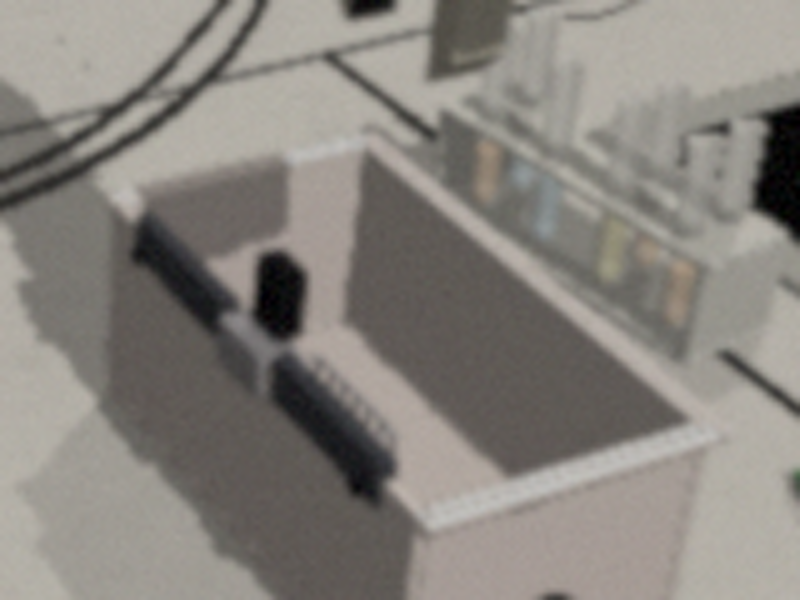

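The side view shows the lip sitting flush in the rail's cut-out (250,350), with the handle upright at (280,295) and the tray inside the tank. I'll check the tilt before handing in.

Run:
```python
from h import *
im=pickle.load(open('pics/wrist.pkl','rb')); w=pts(im); z=w[...,2]
def fit(c,hx,hy,a,b):
    q=w[(abs(w[...,0]-c[0])<hx)&(abs(w[...,1]-c[1])<hy)&(z>a)&(z<b)]
    A=np.c_[q[:,:2]-q[:,:2].mean(0),np.ones(len(q))]; return np.linalg.lstsq(A,q[:,2],rcond=None)[0],len(q)
print('handle',fit((.602,-.0305),.005,.009,.13,.14),'lip',fit((.590,-.0305),.004,.014,.1,.111))
w=pts(grab('top'))
for u,v in[(325,299),(364,279),(414,272)]: print(w[v,u])
im=grab('wrist'); w=pts(im); z=w[...,2]; print('now',fit((.602,-.0305),.005,.009,.13,.14))
```

```text
handle (array([-0.0082,  0.0038,  0.1362]), 372) lip (array([-0.0403, -0.0048,  0.1067]), 386)
[ 0.3353 -0.0298  0.7543]
[ 0.4301 -0.1177  0.0643]
[ 0.4508 -0.2364  0.0053]
now (array([-0.0169, -0.0014,  0.1362]), 374)
```

The tilt is about 0.02 rad, the lip underside is at about 100.5 mm, and nothing is moving. One top-view reading fell on the arm, which was in the way of the vial.

```bash
python3 -c "
from cell import arm; print(arm.sign_off())"
```

```text
the job is handed in; nothing more can be done
None
```

I hung the grey basket upright in the tank with its lip down in the rail's cut-out, the arm clear of it, and handed the job in at about 13 s; the sign-off returned no verdict, and the final top view showed one vial and the beaker unmoved, with the arm hiding the other vial.

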